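# Press a glued lino print block in a one-hand bar clamp

### The arm

A 6-joint arm with a two-finger parallel gripper is mounted at the origin on a cart in front of the work surface, level with it; the furniture and walls round the work are solid. World frame = base frame: x ahead of the robot, y to its left, z up, the work surface at z = 0. Lengths are in mm, angles in rad, forces in N, time in s.
With the tool pointing down it reaches from about 300 to 775 mm from the base axis. Payload 14.6 kg.
Tool frame: the origin (TCP) lies on the centre line of the jaws, within the pads' length; the fingertips stand 11 mm ahead of it and the grasp point (between the pads) lies 8 mm behind it; x points along the fingers, y is the direction in which the jaws open and shut, and the axes are right-handed (so a half turn about x gives the same grasp; the last joint's range is limited). The gripper opens to 94 mm and grips with 3 to 60 N. Pads are 16 mm wide; open, the fingers measure 119 mm over their backs; the gripper's body (75 mm by 177 mm) begins 78 mm behind the grasp point.
Start: joints at [-1.244, 0.3, 1.521, -0, 1.321, -0.067], TCP at [211.027, -507.894, 216.446] pointing down, gripper open.
Joint ranges: [-3.03, 3.03], [-0.79, 2.21], [0.23, 2.52], [-1.04, 4.18], [0, 3.07], [-2.55, 2.55]. Speed limits (rad/s): [2.22, 2.22, 2.57, 3.14, 3.14, 3.14].

### API

Orientations are given as [roll, pitch, yaw] about the fixed x, y, z axes, in that order (R = Rz(yaw) Ry(pitch) Rx(roll)).
In Python, from cell import manip gives the robot as it stands.
- The arm moves only by the shell command python3 -m handwheel 'ROWS' [OPENING] [FORCE]. ROWS is JSON, a list of rows, each a list of 2 entries, a list of its own where there are three numbers: the shift along the tool's x, y, z in mm, then the turn about the tool's x in rad. In form: [[[x, y, z], spin], ...]. A call has exactly 10 rows; each row shifts and turns the commanded pose from where the row before left it, along the tool's axes as they then stand; what a row does not reach is not made up. A row lasts 1/8 s, in which the tool goes at most 62.5 mm and 10.7 degrees, less where a joint would pass 70% of its speed; a pose out of reach is approached as far as the arm can. A call with a gripper value outside its range is refused whole. OPENING is the closure in counts, from 0 (fully open) to 255 (shut), set as the call begins (- or left out, the last holds). The fingers move at their own pace and stop on an object; FORCE is the grip in N (left out, the last holds). Time passes only in rows, so rows that do not move let the fingers close, or fill a call up. It gives the time, the measured TCP pose, the force and the opening at its end, in the units of the state.
- manip.read_state(): the state, without advancing time (a new reading comes with each control period).
- manip.camera(name): name is "scene" or "top" or "wrist"; returns a dict with "pixels" (400x640x3 uint8, red, green, blue), "z_map" (400x640 float32, mm along the optical axis (not along the pixel's ray), 0 where there is no reading), "mtx" (3x3 intrinsics, pixels), "k1" (the pictures are not rectified: a ray, as slopes to the right and down, at radius r is drawn at 1 + k1 r^2 times it, then the intrinsics apply), "xyz" and "orientation" of the camera in the world. Camera axes: x right, y up, looking along -z (the intrinsics and any distortion apply to the point x, -y, -z); pixel columns grow to the right and rows downward; lengths in mm; the calibration is good to about 2 mm. A picture is of the moment at which its call begins.
- manip.sign_off(): hands the job in, once; it reports no verdict.
Trained networks look in the newest picture that a camera, given by its name, has taken for a name from the list of things; names that differ only in an ending like _2 or _b are one class to them, and where a whole thing is asked for, a point or a joint stands for the part that bears it (a point fixed in the world has none). Each returns a list of dicts, best first, with "confidence" (0 to 1); they miss things now and then, are a little off and sometimes report something else, mostly with a low value. They report only what shows in the picture. A call takes as long as a camera call. They do not tell look-alikes from the thing itself.
- manip.cut_out(target, camera): "region" (400x640 bool, what is visible of it) and "centre" ([column, row] in pixels, amid what is visible of it).
The state is a dict: "clock": time; "joints": joint angles; "qd": joint speeds; "effort": joint torques, N m; "eef_pos": TCP position; "eef_rot": TCP orientation; "wrist_force": force on the tool from outside, world axes, zero at the start; "moment": the same for the moment, N m; "finger_gap": finger opening in mm.
Only numpy, scipy, OpenCV 4.12 (cv2) and the standard library are available. Lean on these libraries where they do the work, as an engineer would, in place of code of your own. Each camera call takes 0.05 s, during which the arm holds its last target. There are 200 camera calls.

### The job

The lino has just been glued to this little print block. Stand the block upright on the narrow aluminium rest between the clamp's jaws, centred on the pads and with its grey lino face towards the moving jaw, let go of it, then pump the orange trigger until the moving jaw presses the block firmly against the fixed jaw. Bring the jaw up with the trigger only, without pushing it by hand, do not crush the lino, leave the other things on the table alone, and finish while still holding the trigger squeezed, because the pressure dies as soon as it is let go.

Things in the scene. Friction and masses are not known exactly. Their poses are not given: they have to be found in the camera images.
- clamp: one-hand bar clamp, dark grey with orange trigger, lying on its side on a plywood board 12 mm thick; fixed. Origin on the table under the bar. y: along the steel bar, moving jaw at +y, fixed jaw behind it at the housing; the moving jaw closes towards -y. x: to the jaws' free ends; handle and trigger stick out level to -x, 52 mm up. Bar, housing and jaws lie 34 to 72 mm above the table.
- fixed_jaw: the fixed jaw of the clamp with a 44 mm wide black rubber pad (heights 36 to 68 mm). Same origin and axes as the clamp; the pad's face is the plane y = +22 mm and spans x = 18 to 62 mm.
- moving_jaw: the moving jaw with orange cap on the end of the bar, top 70 mm above the table, with an equal black rubber pad (heights 36 to 68 mm). Its origin coincides with the clamp's when joint clamp_bar is 0 and moves with the bar.
- moving_pad (a point): centre of the moving jaw's pad face, 52 mm up, 40 mm to the clamp's +x side of the bar. With the block gripped, the jaw force grows with the force on the trigger: about 10 N gives 8 N, 20 N gives 28 N, 35 N gives 53 N; let go, under 4 N remain. A firm press is 6 to 70 N; over 90 N crushes the lino.
- trigger_lever: the orange trigger: a level lever 12 mm thick, 20 mm high, beside the dark handle, its free end 95 mm to the -x side of the bar. It turns about an upright pin 40 mm to the +x side of the bar, so abreast of squeeze_point it is 105 mm from the pin. Origin on that pin.
- squeeze_point (a point): fixed, 52 mm up, 65 mm to the clamp's -x side of the bar: where fingers from above, closing along the clamp's y, squeeze trigger against handle. Handle (20 mm thick, 26 high, fixed): rear face 16.5 mm to -y. Trigger front face: 31.5 mm to +y released, 16.5 fully squeezed (48 and 33 mm over both). Fingers centred here (opened to 70 mm or more) push the trigger alone until it is home. Free below.
- clamp_trigger (a joint): trigger angle, 0 = released (spring return), 0.143 rad = fully squeezed (about 15 mm at the fingers). A free stroke takes about 6 N at the fingers. While a finger touches the trigger alone and the other one nothing, a gripper with coupled fingers puts up to twice its set grip on it: a grip of 10 to 18 N is right.
- clamp_bar (a joint): travel of bar and moving jaw in m: 0 = pads 66 mm apart, grows as the jaw closes; starts at 0.006 to 0.022, is 0.040 when the 26 mm block is gripped. A jamming pawl advances it 7 to 8 mm per full squeeze; it stays there while the trigger springs back. Once both pads are on the block the trigger stops short of its full stroke (springy, a few mm).
- print_block: print block standing on edge: light wood with a 4 mm sheet of dark grey lino, carved with a pale leaf sprig, glued to one face. 26 mm thick (its x axis), 60 mm wide (y), 75 mm high (z), about 0.11 kg. Origin at the centre of its underside. It starts on a 3 mm green cutting mat.
- lino_face (a point): centre of the block's lino face (13 mm from the block's middle along its +x axis).
- rest_top (a point): centre of the top of the rest: an aluminium rail 12 mm wide (along the clamp's y) and 58 mm long (along its x), top 32 mm above the table. A block centred on it clears the fixed pad by 4 mm and is then pushed back against that pad by the moving jaw.
- gold_cup: small gold cup, 67 mm across, 58 mm high; a bystander. Origin under its centre. It stands by the fixed wire rack of upright workbooks, 0.22 m high, that stands between the block and the clamp: carry things over it.
- tag_pack: pale pink pack of tags, 88 x 62 x 14 mm; a bystander. Origin under its centre.
- card_deck: boxed card deck, 66 x 98 x 30 mm; a bystander. Origin under its centre.
- putty_tub_a: orange lidded tub, 78 mm across, 42 mm high; a bystander. Origin under its centre.
- putty_tub_b: green lidded tub, 78 mm across, 42 mm high; a bystander. Origin under its centre.
Mind the look-alikes: they are no part of the job. There is more than one size of the print_block; the one meant has the size given above.

How it is judged (in metres and radians):
On the way, in this order (a step that is already met when the one before it is completed fails the run):
1. the block stands upright on the rest between the jaws, lino face to the moving jaw, let go of and not yet touched by the moving jaw (x of print_block in the frame of clamp between 0.028 and 0.056 m and z of print_block in the frame of clamp between 0.029 and 0.036 m and angle between print_block's own z axis and vertical below 0.08 rad and angle between the x axis of print_block and the y axis of clamp, either way round below 0.2 rad and y of lino_face in the frame of clamp above 0.04 m and y of print_block in the frame of clamp between 0.033 and 0.047 m and contact force between the fingers and print_block below 0.3 N and contact force between moving_jaw and print_block below 0.5 N), for 0.2 s.
2. the trigger is squeezed for a first stroke (x of print_block in the frame of clamp between 0.028 and 0.056 m and z of print_block in the frame of clamp between 0.029 and 0.036 m and angle between print_block's own z axis and vertical below 0.08 rad and angle between the x axis of print_block and the y axis of clamp, either way round below 0.2 rad and y of lino_face in the frame of clamp above 0.04 m and value of joint clamp_trigger above 0.06 rad), for 0.04 s.
3. the trigger is let back for another stroke (x of print_block in the frame of clamp between 0.028 and 0.056 m and z of print_block in the frame of clamp between 0.029 and 0.036 m and angle between print_block's own z axis and vertical below 0.08 rad and angle between the x axis of print_block and the y axis of clamp, either way round below 0.2 rad and y of lino_face in the frame of clamp above 0.04 m and value of joint clamp_trigger below 0.03 rad), for 0.04 s.
At the end, for the whole second after the job is handed in: Block upright (0.08 rad) on the rest, centred on the pads within 14 mm, square within 0.2 rad, lino face to the moving jaw, which presses it with 6 to 70 N against the fixed jaw (over 4 N there); fingers still squeeze the trigger (over 3 N) and are off the block (x of print_block in the frame of clamp between 0.028 and 0.056 m and z of print_block in the frame of clamp between 0.029 and 0.036 m and angle between print_block's own z axis and vertical below 0.08 rad and angle between the x axis of print_block and the y axis of clamp, either way round below 0.2 rad and y of lino_face in the frame of clamp above 0.04 m and y of print_block in the frame of clamp below 0.039 m and contact force between moving_jaw and print_block between 6 and 70 N and contact force between fixed_jaw and print_block above 4 N and contact force between the fingers and trigger_lever above 3 N and contact force between the fingers and print_block below 0.5 N and linear speed of print_block below 0.01 m/s and value of joint clamp_bar above 0.037 m); the arm keeps its last pose, push and grip.
It fails at once if the lino is crushed: the moving jaw presses the block with more than 90 N (contact force between moving_jaw and print_block above 90 N).
It fails at once if the moving jaw is pushed by the fingers or the arm instead of being pumped (over 4 N) (contact force between any of the fingers, the arm and moving_jaw above 4 N).
It fails at once if the print block falls over (tilts by more than 1.2 rad) (angle between print_block's own z axis and vertical above 1.2 rad).
It fails at once if a bystander is moved by more than 30 mm (distance of any of gold_cup, tag_pack, card_deck, putty_tub_a, putty_tub_b from where it was at the start of the episode above 0.03 m).
It also fails if it takes over 72 s, if anything falls off the work surface, if the arm or the gripper's body presses on something with over 40 N, if the wrist force passes 120 N, or if a joint passes its speed limit or range.

## Working session

There is one attempt and no reset: what is moved stays moved. The work goes in short steps, Python scripts to look and compute and a shell command to move; the robot and the scene stay as the last step left them, time stands still between calls to the robot, and variables do not carry over. Pictures are saved under pics/ and viewed, about 8 in all and at most 12, crops included, and the job is handed in when it is done.

```bash
mkdir -p pics; cat > h.py <<'E'
import numpy as np, cv2
from cell import manip
from scipy.spatial.transform import Rotation as R
def rot(o):
    o=np.array(o,float)
    return o if o.shape==(3,3) else (R.from_euler('xyz',o).as_matrix() if o.size==3 else R.from_quat(o).as_matrix())
def pts(c,uv):  # world points at pixels (n,2) from depth
    uv=np.atleast_2d(uv).astype(float); K=np.array(c['mtx'],float)
    z=c['z_map'][uv[:,1].round().astype(int),uv[:,0].round().astype(int)]
    d=cv2.undistortPoints(uv[:,None],K,np.array([c['k1'],0,0,0.]))[:,0]
    p=np.c_[d[:,0]*z,-d[:,1]*z,-z]
    w=p@rot(c['orientation']).T+np.array(c['xyz']); w[z<=0]=np.nan
    return w
def cloud(c,m):
    v,u=np.nonzero(m); w=pts(c,np.c_[u,v]); return w[~np.isnan(w[:,0])]
def proj(c,w):
    p=(np.atleast_2d(w)-np.array(c['xyz']))@rot(c['orientation']); p=p*[1,-1,-1]
    return cv2.projectPoints(p,np.zeros(3),np.zeros(3),np.array(c['mtx'],float),np.array([c['k1'],0,0,0.]))[0][:,0]
def save(c,n): cv2.imwrite('pics/'+n+'.png',np.ascontiguousarray(c['pixels'][:,:,::-1]))
E
python3 - <<'E'
from h import *
s=manip.read_state(); print(s)
for n in('scene','top'):
    c=manip.camera(n); save(c,n); print(n,c['xyz'],c['orientation'],c['k1'])
    for t in ['print_block','clamp','trigger_lever','moving_jaw','fixed_jaw','gold_cup','card_deck','tag_pack','putty_tub_a']:
        for r in manip.cut_out(t,n):
            w=cloud(c,r['region'])
            print(t,round(r['confidence'],2),np.round(r['centre']),r['region'].sum(), np.round(np.median(w,0)) if len(w) else 0, np.round(np.percentile(w,[3,97],axis=0)).tolist() if len(w) else 0)
E
```

```text
{'clock': 0.0, 'joints': array([-1.24356656e+00,  3.00471857e-01,  1.52157905e+00,  1.65242938e-05,
        1.32068629e+00, -6.66065375e-02]), 'qd': array([-0.00038849, -0.00063135,  0.00154295,  0.00057584,  0.00021335,
       -0.00172393]), 'effort': array([ 2.64262766e-03, -5.31805658e+01, -3.52736878e+01,  7.09651038e-02,
        2.43651151e-02, -9.50523577e-05]), 'eef_pos': array([ 210.97225402, -507.66169677,  215.88676278]), 'eef_rot': array([-1.65138605,  1.56965167,  1.88403881]), 'wrist_force': array([-0.31398717,  0.2880704 , -0.57929337]), 'moment': array([-0.0294717 , -0.04676118,  0.02078324]), 'finger_gap': 94.1818829690167}
scene [  716.58440047 -1316.30537687  1467.86772842] [ 0.74589987 -0.01554948  0.11303611] -0.09564472645462864
print_block 0.92 [360. 272.] 593 [ 774. -371.   89.] [[733.0, -395.0, 14.0], [816.0, -335.0, 109.0]]
print_block 0.73 [303. 131.] 486 [492. 358.  62.] [[376.0, 297.0, 11.0], [549.0, 437.0, 81.0]]
print_block 0.59 [267. 251.] 290 [ 449. -306.   63.] [[426.0, -326.0, 8.0], [465.0, -268.0, 85.0]]
clamp 0.67 [306. 130.] 467 [492. 361.  62.] [
[... 1933 characters left out ...]
.0], [536.0, 349.0, 75.0]]
gold_cup 0.58 [323. 217.] 249 [ 514. -127.    7.] [[479.0, -158.0, -5.0], [540.0, -96.0, 58.0]]
card_deck 0.75 [180. 198.] 450 [616. 440.  28.] [[569.0, 410.0, 9.0], [663.0, 475.0, 37.0]]
card_deck 0.6 [373. 226.] 155 [ 442. -291.   74.] [[424.0, -315.0, 6.0], [467.0, -266.0, 85.0]]
tag_pack 0.75 [408. 185.] 388 [ 598. -458.  107.] [[557.0, -494.0, 96.0], [639.0, -421.0, 115.0]]
tag_pack 0.58 [182. 222.] 223 [496. 412.  65.] [[459.0, 251.0, 12.0], [540.0, 432.0, 76.0]]
putty_tub_a 0.85 [433. 238.] 371 [ 385. -538.   40.] [[351.0, -575.0, -0.0], [421.0, -504.0, 48.0]]
putty_tub_a 0.71 [436. 211.] 396 [ 496. -555.   38.] [[460.0, -595.0, -3.0], [533.0, -519.0, 48.0]]
```

```bash
python3 - <<'E'
import cv2,numpy as np
a=cv2.imread('pics/scene.png')
x=cv2.resize(a[90:350,210:410],None,fx=2.3,fy=2.3,interpolation=cv2.INTER_CUBIC)
b=cv2.imread('pics/top.png'); y=cv2.resize(b[130:275,150:450],(800-x.shape[1],int(145*(800-x.shape[1])/300)))
o=np.zeros((598,800,3),np.uint8);o[:x.shape[0],:x.shape[1]]=x;o[:y.shape[0],x.shape[1]:]=y
cv2.imwrite('pics/v1.png',o)
E
```

```text
(no output)
```

View pics/v1.png

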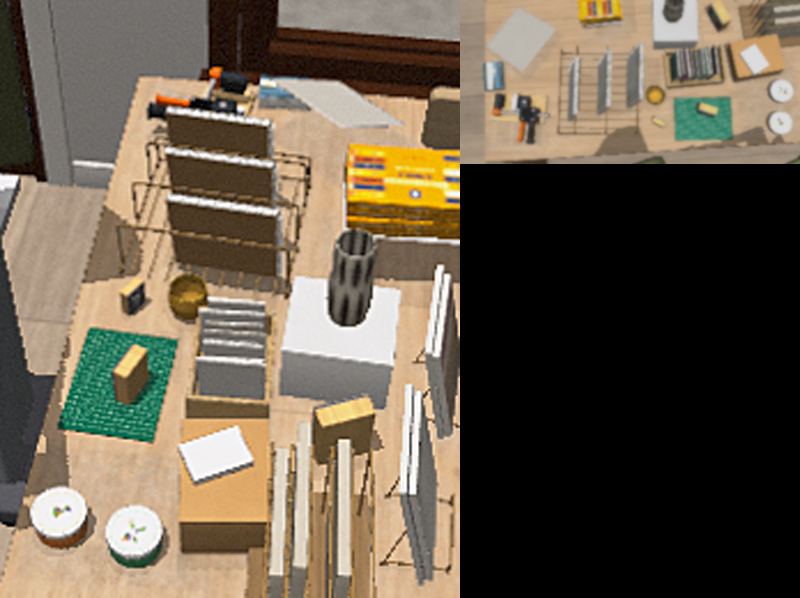

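```bash
cat >> h.py <<'E'
def delta(target,ydir=None):
    s=manip.read_state(); T=rot(s['eef_rot']); sp=0
    if ydir is not None:
        y=np.array([*ydir,0])/np.linalg.norm(ydir); a=np.arctan2(y@T[:,2],y@T[:,1])
        sp=(a+np.pi/2)%np.pi-np.pi/2
    d=np.array(target)-s['eef_pos']; d0=T.T@d; T1=T@R.from_rotvec([sp,0,0]).as_matrix()
    print('pos',s['eef_pos'].round(1),'shift before spin',d0.round(1),'spin',round(sp,3),'shift after spin',(T1.T@d).round(1),'j6',s['joints'][5].round(2),'gap',s['finger_gap'].round(1),'t',round(s['clock'],2))
    return T
E
python3 - <<'E'
from h import *
W=[]
for n in('scene','top'):
    c=manip.camera(n)
    for r in manip.cut_out('print_block',n):
        w=cloud(c,r['region'])
        if abs(np.median(w,0)-[445,-300,70]).max()<40:
            t=w[w[:,2]>70]; W.append(t); print(n,np.array(cv2.minAreaRect(t[:,:2].astype(np.float32))[:2]),cv2.minAreaRect(t[:,:2].astype(np.float32))[2],len(t))
    if n=='scene': cv2.imwrite('pics/v2.png',cv2.resize(c['pixels'][195:300,210:330,::-1],None,fx=5,fy=5,interpolation=cv2.INTER_CUBIC))
t=np.vstack(W); print(cv2.minAreaRect(t[:,:2].astype(np.float32)))
T=delta([445,-297,200]); print(T.round(3))
c=manip.camera('wrist'); print(c['xyz'],rot(c['orientation']).round(2), c['mtx'])
E
```

```text
top [[ 444.84503174 -293.97241211]
 [  56.05562592   28.0645237 ]] 67.32929992675781 102
((444.84503173828125, -293.972412109375), (56.055625915527344, 28.064523696899414), 67.32929992675781)Traceback (most recent call last):
  File "<stdin>", line 11, in <module>
  File "h.py", line 26, in delta
    print('pos',s['eef_pos'].round(1),'shift before spin',d0.round(1),'spin',round(sp,3),'shift after spin',(T1.T@d).round(1),'j6',s['joints'][5].round(2),'gap',s['finger_gap'].round(1),'t',round(s['clock'],2))
                                                                                                                                                                 ^^^^^^^^^^^^^^^^^^^^^
AttributeError: 'float' object has no attribute 'round'
```

View pics/v2.png

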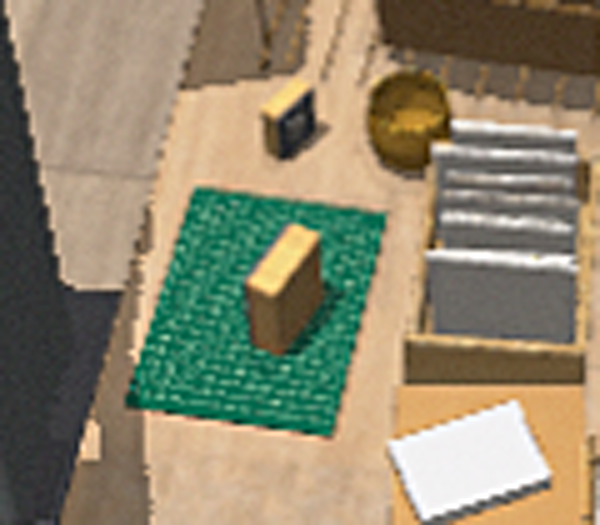

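```bash
sed -i "s/s\['finger_gap'\].round(1)/round(float(s['finger_gap']),1)/" h.py; python3 - <<'E'
from h import *
T=delta([395,-290,260],[.92,-.386]); print(T.round(3))
c=manip.camera('wrist'); s=manip.read_state(); print((T.T@(np.array(c['xyz'])-s['eef_pos'])).round(1),(T.T@rot(c['orientation'])).round(2), np.array(c['mtx']).tolist())
# top camera: rack
c=manip.camera('top'); w=cloud(c,np.ones((400,640),bool)); m=(w[:,2]>130)&(w[:,2]<250)&(w[:,1]>-80)&(w[:,1]<500)&(w[:,0]>250)&(w[:,0]<720)
print('rack',np.percentile(w[m],[0.5,5,50,95,99.5],axis=0).round().tolist())
m=(w[:,2]>60)&(w[:,2]<250)&(w[:,1]>180)&(w[:,1]<500)&(w[:,0]>250)&(w[:,0]<720)
print(np.histogram2d(w[m][:,0],w[m][:,1],bins=[range(320,680,20),range(180,460,20)])[0].astype(int))
E
```

```text
pos [ 211.  -507.9  216.4] shift before spin [ -43.5 -130.6 -253.5] spin -0.78 shift after spin [ -43.5   85.3 -272.1] j6 -0.07 gap 94.1 t 1.2
[[ 0.     0.384 -0.923]
 [ 0.    -0.923 -0.384]
 [-1.    -0.    -0.   ]]
[-168.9    1.3  -79.1] [[-0.    0.27 -0.96]
 [ 1.   -0.   -0.  ]
 [-0.   -0.96 -0.27]] [[281.64927385469036, 0.0, 317.8310494625658], [0.0, 281.64927385469036, 208.02289949328036], [0.0, 0.0, 1.0]]
rack [[439.0, -79.0, 130.0], [461.0, -75.0, 134.0], [569.0, 45.0, 181.0], [698.0, 307.0, 217.0], [718.0, 331.0, 222.0]]
[[ 0  0  0  0  0  0  0  0  0  0  0  0  0]
 [ 0  0  0  0  0  0  0  0  0  0  0  0  0]
 [ 0  0  0  0  0  1 10  2  1  0  0  0  0]
 [ 0  0  0  0  0  0 15  2  5  0  0  0  0]
 [ 0  6  0  0  0  4 21  5  2  0  0  0  0]
 [ 0  5  0  0  0  4 11  4  0  0  0  0  0]
 [ 0  6  0  3  3 28 24 23  3  0  0  0  0]
 [ 0 11  0  3  5 31 27 25  9  8  7  8  9]
 [ 0  9  0  0  0  7 19 23  8  0  0 19 19]
 [ 2  3  0  0  0  0 18 26 11  0  0 23 13]
 [ 3  2  0  0  0  0  6 18  6  0  4 28  7]
 [ 6  0  0  0  0  0  0  0  0  0  1  7  1]
 [ 9  1  0  0  0  0  0  0  0  0  0  0  0]
 [10  0  0  0  0  0  1  0  0  0  0  0  0]
 [ 5  0  0  0  0  4 19  9  0  0  0  0  0]
 [ 6  0  0  0  2 19 23 22 11  0  0  0  0]
 [ 5  0  0  0 18 22 21 22 25 14  2  0  0]]
```

```bash
python3 -m handwheel '[[[-3,0,0],-0.156],[[-3,0,0],-0.156],[[-3,0,0],-0.156],[[-3,0,0],-0.156],[[-3,0,0],-0.156],[[0,13,-57],0],[[0,13,-57],0],[[0,13,-57],0],[[0,13,-57],0],[[0,11,-57],0]]' 0 20
python3 - <<'E'
from h import *
c=manip.camera('wrist'); save(c,'w1')
for r in manip.cut_out('print_block','wrist'):
    w=cloud(c,r['region']); print(r['confidence'],r['centre'],r['region'].sum())
    if len(w)<50: continue
    print(np.percentile(w,[2,50,98],axis=0).round().tolist())
    t=w[w[:,2]>w[:,2].max()-8]; print(cv2.minAreaRect(t[:,:2].astype(np.float32)),t[:,2].mean())
delta([445,-294,100],[.92,-.386])
E
```

```text
clock: 2.55
eef_pos: [380.2, -267.8, 231.7]
eef_rot: [1.241, 1.57, -0.727]
wrist_force: [0.9, -1.5, -0.2]
finger_gap: 94.2
0.75 [374.3, 190.5] 1656
[[423.0, -323.0, 10.0], [443.0, -290.0, 78.0], [464.0, -265.0, 80.0]]
((444.82342529296875, -295.44171142578125), (59.86655807495117, 26.5275821685791), 67.58321380615234) 78.71951100589709
0.69 [619.6, 144.0] 2667
[[730.0, -396.0, 2.0], [749.0, -356.0, 42.0], [802.0, -332.0, 84.0]]
((643.84765625, -329.0719299316406), (14.917428970336914, 3.179264545440674), 14.023451805114746) 146.53348806917202
pos [ 381.4 -265.9  231.7] shift before spin [131.8  69.4   1.8] spin 0.005 shift after spin [131.8  69.5   1.4] j6 -0.3 gap 93.9 t 2.65
```

View pics/w1.png

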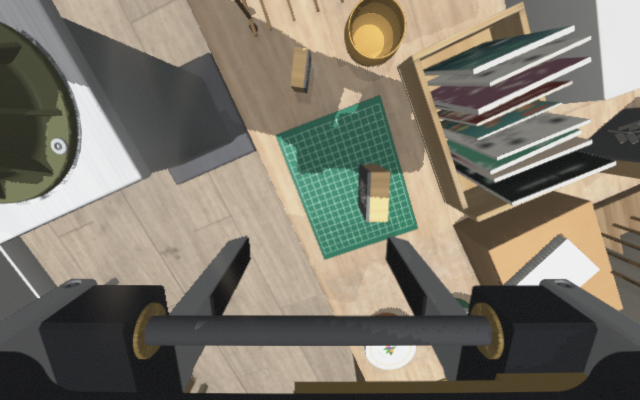

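```bash
python3 -m handwheel '[[[0,35,1],0.005],[[0,35,1],0],[[0,0,0],0],[[50,0,0],0],[[50,0,0],0],[[40,0,0],0],[[22,0,0],0],[[10,0,0],0],[[0,0,0],0],[[0,0,0],0]]' 0 25
python3 -m handwheel '[[[0,0,0],0],[[0,0,0],0],[[0,0,0],0],[[0,0,0],0],[[0,0,0],0],[[0,0,0],0],[[0,0,0],0],[[0,0,0],0],[[0,0,0],0],[[0,0,0],0]]' 255 25
python3 - <<'E'
from h import *
T=delta([445,-294,340]); print(T.round(3), manip.read_state()['joints'].round(2))
E
```

```text
clock: 3.9
eef_pos: [443.3, -298.9, 60.5]
eef_rot: [1.311, 1.569, -0.662]
wrist_force: [0.2, -0.7, -0.6]
finger_gap: 94.3
clock: 5.15
eef_pos: [443.0, -298.5, 59.4]
eef_rot: [-2.071, 1.571, 2.239]
wrist_force: [0.2, 0.1, 0.0]
finger_gap: 25.8
pos [ 443.  -298.5   59.4] shift before spin [-280.6    0.    -4.9] spin 0 shift after spin [-280.6    0.    -4.9] j6 -0.26 gap 25.8 t 5.15
[[-0.     0.92  -0.391]
 [ 0.    -0.391 -0.92 ]
 [-1.    -0.    -0.   ]] [-0.66  0.45  1.71  0.    0.98 -0.26]
```

```bash
python3 -m handwheel '[[[-20,0,0],0],[[-60,0,0],0],[[-60,0,0],0],[[-60,0,0],0],[[-60,0,0],0],[[0,0,0],0.184],[[0,0,0],0.184],[[0,0,0],0.184],[[0,0,0],0.184],[[0,0,0],0.184]]' 255 25
python3 -m handwheel '[[[0,-58,-13.5],0],[[0,-58,-13.5],0],[[0,-58,-13.5],0],[[0,-58,-13.5],0],[[0,-58,-13.5],0],[[0,-58,-13.5],0],[[0,-58,-13.5],0],[[0,-58,-13.5],0],[[0,-58,-13.5],0],[[0,-58,-13.5],0]]'
python3 -m handwheel '[[[0,0,0],0.125],[[0,0,0],0.125],[[0,0,0],0],[[0,0,0],0],[[0,0,0],0],[[0,0,0],0],[[0,0,0],0],[[0,0,0],0],[[0,0,0],0],[[0,0,0],0]]'
python3 - <<'E'
from h import *
c=manip.camera('wrist'); save(c,'w2'); np.savez('w2.npz',**{k:c[k] for k in c})
T=delta([512,365,320],[0,-1]); print(T.round(3), manip.read_state()['joints'].round(2), c['xyz'])
for t in ['clamp','moving_jaw','fixed_jaw','trigger_lever','print_block']:
  for r in manip.cut_out(t,'wrist'):
    w=cloud(c,r['region']); print(t,r['confidence'],r['centre'],r['region'].sum(),np.percentile(w,[2,50,98],axis=0).round().tolist())
E
```

```text
clock: 6.4
eef_pos: [442.9, -298.4, 319.3]
eef_rot: [-0.933, 1.57, 2.451]
wrist_force: [0.1, -0.0, -1.3]
finger_gap: 25.9
clock: 7.65
eef_pos: [430.5, 298.9, 319.4]
eef_rot: [1.192, 1.571, -1.701]
wrist_force: [1.1, -0.9, -1.2]
finger_gap: 25.7
clock: 8.9
eef_pos: [431.1, 296.9, 319.5]
eef_rot: [-2.545, 1.571, 0.596]
wrist_force: [0.1, 0.1, -1.4]
finger_gap: 26.0
pos [431.1 296.9 319.5] shift before spin [ -0.6 -68.2 -80.9] spin -0.001 shift after spin [ -0.6 -68.1 -80.9] j6 2.11 gap 25.7 t 8.95
[[-0.    -0.001 -1.   ]
 [-0.    -1.     0.001]
 [-1.     0.     0.   ]] [0.53 0.18 1.43 0.   1.53 2.11] [510.76080267 295.24767914 488.29114776]
clamp 0.55 [285.8, 136.4] 8219 [[410.0, 264.0, 11.0], [498.0, 344.0, 49.0], [553.0, 446.0, 74.0]]
clamp 0.54 [274.8, 121.9] 552 [[492.0, 350.0, 15.0], [519.0, 363.0, 32.0], [544.0, 379.0, 34.0]]
clamp 0.5 [317.1, 246.4] 5124 [[408.0, 283.0, 274.0], [446.0, 296.0, 338.0], [466.0, 308.0, 340.0]]
clamp 0.42 [238.1, 137.0] 1577 [[460.0, 253.0, 14.0], [499.0, 408.0, 68.0], [543.0, 430.0, 73.0]]
moving_jaw 0.86 [235.4, 126.1] 1150 [[474.0, 395.0, 42.0], [512.0, 412.0, 69.0], [543.0, 430.0, 73.0]]
moving_jaw 0.67 [288.4, 190.3] 356 [[377.0, 330.0, 0.0], [410.0, 338.0, 62.0], [442.0, 350.0, 64.0]]
moving_jaw 0.58 [284.5, 136.9] 7992 [[415.0, 264.0, 11.0], [498.0, 343.0, 52.0], [552.0, 445.0, 74.0]]
fixed_jaw 0.62 [295.2, 126.4] 786 [[491.0, 309.0, 44.0], [513.0, 329.0, 68.0], [532.0, 348.0, 71.0]]
trigger_lever 0.55 [289.4, 192.8] 356 [[372.0, 330.0, 0.0], [409.0, 339.0, 62.0], [442.0, 356.0, 64.0]]
trigger_lever 0.5 [293.5, 127.2] 846 [[490.0, 309.0, 13.0], [512.0, 329.0, 68.0], [534.0, 352.0, 71.0]]
print_block 0.94 [315.9, 243.1] 5064 [[408.0, 283.0, 281.0], [445.0, 296.0, 338.0], [466.0, 308.0, 340.0]]
print_block 0.88 [574.0, 190.5] 328 [[401.0, -145.0, 3.0], [413.0, -127.0, 46.0], [423.0, -104.0, 54.0]]
```

View pics/w2.png

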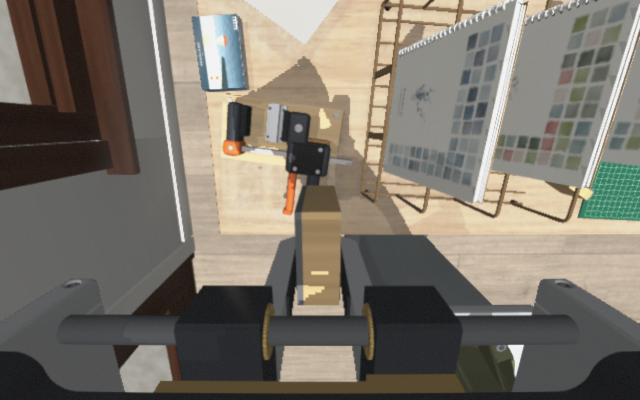

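```bash
python3 - <<'E'
from h import *
d=np.load('w2.npz'); c={k:d[k] for k in d.files}; c['k1']=float(c['k1'])
v,u=np.mgrid[0:400,0:640]; w=pts(c,np.c_[u.ravel(),v.ravel()])
def box(n,m):
    p=w[m]; r=cv2.minAreaRect(p[:,:2].astype(np.float32)); print(n,len(p),np.round(r[0],1),np.round(r[1],1),round(r[2],1),'z',np.percentile(p[:,2],[5,50,95]).round(1)); return p
x,y,z=w.T
box('rest',(abs(z-33)<4)&(x>480)&(x<560)&(y>354)&(y<374))
f=(z>62)&(z<80)
box('fixed',f&(x>488)&(x<560)&(y>300)&(y<356))
box('mov',f&(x>460)&(x<560)&(y>385)&(y<450))
box('movjaw',f&(x>488)&(x<560)&(y>385)&(y<450))
box('lever',(z>55)&(z<80)&(x>365)&(x<448)&(y>325)&(y<365))
b=box('block',(z>330)&(z<346)&(x>395)&(x<480)&(y>270)&(y<320))
print(np.percentile(b,[1,99],axis=0).round(1))
# gap profile between jaws: y edges per x slice
for a in range(490,550,10):
    s=f&(x>a)&(x<a+10)&(y>300); yy=np.sort(y[s]); g=np.diff(yy); i=g.argmax() if len(g) else 0
    print(a,len(yy), yy[i:i+2].round(1) if len(yy)>1 else 0, yy[[0,-1]].round(1) if len(yy) else 0)
I=c['pixels'][80:230,200:370,::-1]; cv2.imwrite('pics/v4.png',cv2.resize(I,None,fx=4,fy=4,interpolation=cv2.INTER_CUBIC))
E
```

```text
rest 317 [517.6 363.9] [12.3 58.1] 82.6 z [31.1 32.7 34.2]
fixed 856 [510.8 325.1] [46.3 45.6] 89.8 z [65.9 68.5 71.8]
mov 1046 [509.4 412.3] [73.9 48.8] 5.0 z [63.2 69.6 72.4]
movjaw 801 [515.8 412.5] [29.  60.8] 79.8 z [65.5 69.4 71.7]
lever 353 [413.3 338.5] [15.  72.6] 79.2 z [58.2 62.  64.4]
block 4827 [436.3 295.1] [60.2 49.5] 1.2 z [335.2 338.6 340.5]
[[407.2 273.  331. ]
 [465.9 317.6 344.7]]
490 285 [348.3 401.8] [310.7 430.6]
500 320 [348.2 399.7] [310.5 426. ]
510 327 [346.5 398.2] [309.  425.4]
520 378 [346.3 395.5] [307.5 425.2]
530 190 [344.2 394.1] [313.2 422. ]
540 74 [402. 404.] [394.2 421.7]
```

View pics/v4.png

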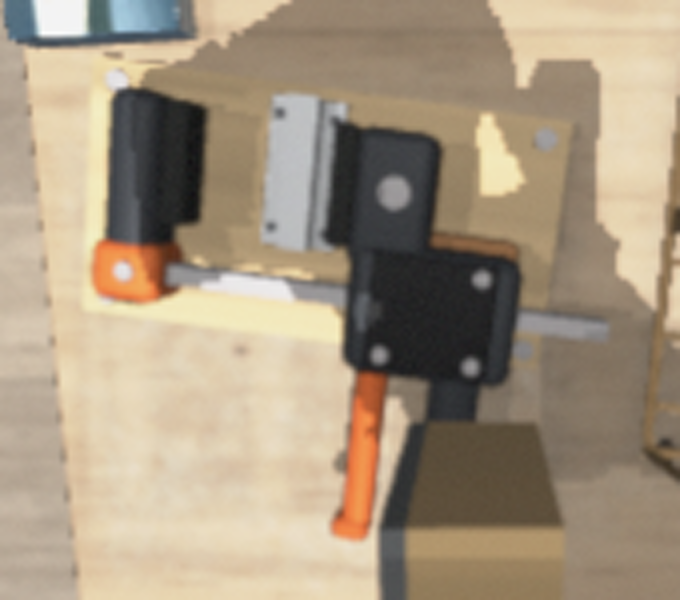

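```bash
python3 - <<'E'
from h import *
s=manip.read_state(); c=manip.camera('wrist')
for r in manip.cut_out('print_block','wrist')[:1]:
    m=cv2.erode(r['region'].astype(np.uint8),np.ones((3,3)))>0
    w=cloud(c,m); t=w[(w[:,2]>334)]; print(s['eef_pos'].round(1),cv2.minAreaRect(t[:,:2].astype(np.float32)),np.percentile(t,[1,99],axis=0).round(1))
a=np.deg2rad(-7.4); x=np.array([np.cos(a),np.sin(a)]); y=np.array([-x[1],x[0]])
tgt=np.array([517.6,363.9])-4.5*x
print(tgt); delta([*tgt,150],-y)
E
```

```text
[431.1 296.9 319.4] ((436.3621826171875, 295.44989013671875), (59.626853942871094, 24.84853744506836), 0.3466845452785492) [[407.9 283.6 336. ]
 [465.9 307.3 340. ]]
[513.13747977 364.47958018]
pos [431.1 296.9 319.4] shift before spin [169.4 -67.7 -82. ] spin 0.128 shift after spin [169.4 -77.6 -72.7] j6 2.11 gap 26.1 t 9.3
```

```bash
python3 -m handwheel '[[[0,0,0],0.128],[[0,-26,-24],0],[[0,-26,-24],0],[[0,-26.3,-24.5],0],[[0,0,0],0],[[50,0,0],0],[[50,0,0],0],[[48,0,0],0],[[20,0,0],0],[[0,0,0],0]]'
python3 - <<'E'
from h import *
c=manip.camera('wrist'); save(c,'w3'); np.savez('w3.npz',**{k:c[k] for k in c})
delta([512.8,365.2,90],[-.129,-.992])
v,u=np.mgrid[0:400,0:640]; w=pts(c,np.c_[u.ravel(),v.ravel()]);x,y,z=w.T
for a in range(500,560,10):
    s=(z>60)&(z<78)&(x>a)&(x<a+10)&(y>300)&(y<440); yy=np.sort(y[s]); g=np.diff(yy)
    if len(yy)>1: i=g.argmax(); print(a,len(yy),yy[i:i+2].round(1))
for r in manip.cut_out('print_block','wrist')[:1]:
    w=cloud(c,r['region']); t=w[(w[:,2]>164)&(w[:,2]<176)]; print(cv2.minAreaRect(t[:,:2].astype(np.float32)),np.percentile(t,[1,99],axis=0).round(1))
cv2.imwrite('pics/v5.png',cv2.resize(c['pixels'][0:400,100:540,::-1],None,fx=1.5,fy=1.5))
E
```

```text
clock: 10.55
eef_pos: [512.2, 364.6, 150.5]
eef_rot: [0.692, 1.568, -2.579]
wrist_force: [0.2, 0.1, -1.4]
finger_gap: 25.6
pos [512.9 365.  152.1] shift before spin [62.1 -0.2  0.1] spin 0.0 shift after spin [62.1 -0.2  0.1] j6 2.26 gap 26.0 t 10.6
500 613 [342.  399.5]
510 693 [342.  397.9]
520 726 [343.  396.8]
530 514 [343.9 395.4]
540 217 [422.2 423.6]
((517.014892578125, 362.4024658203125), (26.23514747619629, 60.70546340942383), 83.02686309814453) [[488.6 347.5 166.1]
 [547.5 376.8 171. ]]
```

View pics/v5.png

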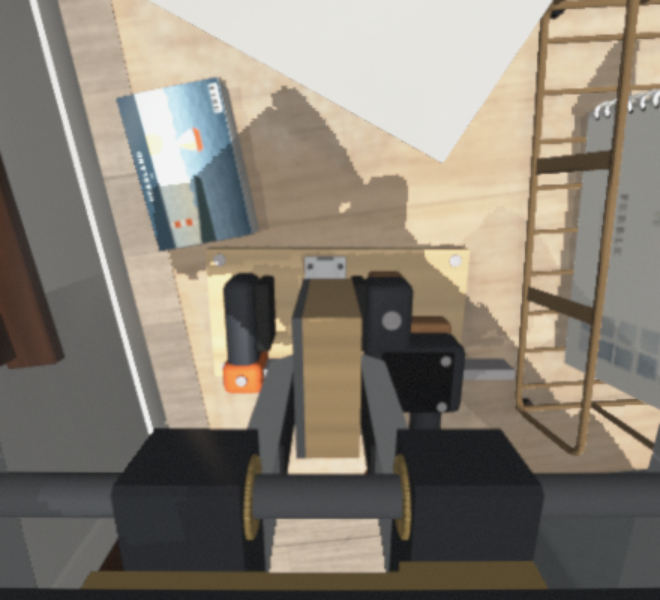

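```bash
python3 - <<'E'
from h import *
for f in ('w2','w3'):
    d=np.load(f+'.npz'); c={k:d[k] for k in d.files}; c['k1']=float(c['k1'])
    v,u=np.mgrid[0:400,0:640]; w=pts(c,np.c_[u.ravel(),v.ravel()]).reshape(400,640,3)
    for r in ((112,122,132) if f=='w2' else (174,177,180,183,186)):
        print(f,r,[(q,*w[r,q].round().astype(int).tolist()) for q in (range(262,292) if f=='w2' else range(292,336,2))])
E
```

```text
w2 112 [(262, 535, 384, 13), (263, 535, 383, 14), (264, 535, 381, 13), (265, 535, 380, 12), (266, 535, 378, 12), (267, 535, 376, 16), (268, 535, 374, 17), (269, 535, 372, 17), (270, 535, 371, 16), (271, 534, 367, 34), (272, 534, 365, 33), (273, 534, 364, 31), (274, 534, 362, 33), (275, 534, 361, 32), (276, 534, 359, 32), (277, 534, 358, 32), (278, 534, 356, 35), (279, 535, 356, 25), (280, 535, 355, 16), (281, 535, 353, 17), (282, 535, 352, 17), (283, 532, 344, 68), (284, 532, 343, 68), (285, 532, 341, 67), (286, 532, 340, 68), (287, 532, 339, 67), (288, 532, 337, 68), (289, 532, 336, 68), (290, 533, 335, 64), (291, 532, 333, 66)]
w2 122 [(262, 520, 385, 13), (263, 520, 384, 13), (264, 520, 382, 12), (265, 520, 380, 14), (266, 520, 378, 16), (267, 520, 377, 15), (268, 520, 375, 17), (269, 520, 373, 16), (270, 519, 369, 33), (271, 519, 368, 31), (272, 519, 366, 33), (273, 519, 364, 32), (274, 519, 363, 33), (275, 519, 361, 32), (276, 519, 360, 31), (277, 519, 358, 32), (278, 520, 358, 25), (279, 520, 357, 15), (280, 520, 356, 16), (281, 520, 354, 16), (282, 519, 346, 67), (283, 519, 34
[... 2463 characters left out ...]
(314, 537, 363, 32), (316, 537, 361, 33), (318, 536, 359, 32), (320, 536, 357, 33), (322, 533, 355, 15), (324, 532, 353, 15), (326, 532, 351, 16), (328, 532, 349, 16), (330, 531, 346, 13), (332, 531, 344, 14), (334, 531, 342, 14)]
w3 186 [(292, 533, 389, 13), (294, 533, 386, 12), (296, 533, 384, 13), (298, 532, 382, 13), (300, 532, 380, 12), (302, 548, 371, 97), (304, 548, 369, 96), (306, 548, 368, 97), (308, 548, 366, 97), (310, 547, 365, 96), (312, 547, 363, 97), (314, 547, 361, 97), (316, 547, 360, 97), (318, 547, 358, 98), (320, 546, 356, 97), (322, 546, 355, 96), (324, 546, 353, 97), (326, 546, 352, 97), (328, 545, 350, 96), (330, 545, 349, 97), (332, 545, 347, 97), (334, 535, 344, 48)]
```

```bash
python3 -m handwheel '[[[0,-1.2,0],0],[[0,0,0],0],[[20,0,0],0],[[20,0,0],0],[[12,0,0],0],[[6,0,0],0],[[2,0,0],0],[[0,0,0],0],[[0,0,0],0],[[0,0,0],0]]'
python3 - <<'E'
from h import *
P=[];F=[]
for i in range(4):
    c=manip.camera('wrist'); s=manip.read_state(); P.append(s['eef_pos']);F.append(s['wrist_force'])
print(np.mean(P,0).round(2),np.mean(F,0).round(2))
E
```

```text
clock: 11.9
eef_pos: [513.3, 366.5, 91.7]
eef_rot: [-2.443, 1.57, 0.569]
wrist_force: [-1.1, -0.5, -1.2]
finger_gap: 25.6
[513.23 366.41  91.6 ] [-0.13  0.11 -1.12]
```

```bash
for i in 1 2; do python3 -m handwheel '[[[0.5,0,0],0],[[0.5,0,0],0],[[0,0,0],0],[[0,0,0],0],[[0,0,0],0],[[0,0,0],0],[[0,0,0],0],[[0,0,0],0],[[0,0,0],0],[[0,0,0],0]]' | egrep 'eef_pos|force'; done
```

```text
eef_pos: [513.2, 366.4, 90.4]
wrist_force: [-0.3, -0.6, -1.0]
eef_pos: [513.2, 366.4, 89.5]
wrist_force: [-0.2, 0.8, -1.5]
```

```bash
for i in 1 2; do python3 -m handwheel '[[[0.4,0,0],0],[[0.4,0,0],0],[[0,0,0],0],[[0,0,0],0],[[0,0,0],0],[[0,0,0],0],[[0,0,0],0],[[0,0,0],0],[[0,0,0],0],[[0,0,0],0]]' | egrep 'eef_pos|force'; done
```

```text
eef_pos: [513.2, 366.4, 88.6]
wrist_force: [-0.9, 0.3, -0.9]
eef_pos: [513.3, 366.4, 88.4]
wrist_force: [-2.7, -1.8, 5.7]
```

```bash
python3 -m handwheel '[[[0,0,0],0],[[0,0,0],0],[[0,0,0],0],[[0,0,0],0],[[0,0,0],0],[[0,0,0],0],[[0,0,0],0],[[0,0,0],0],[[0,0,0],0],[[0,0,0],0]]' 60 12
python3 - <<'E'
from h import *
c=manip.camera('wrist'); save(c,'w4')
for r in manip.cut_out('print_block','wrist')[:1]:
    w=cloud(c,r['region']); t=w[(w[:,2]>100)]; print(r['confidence'],cv2.minAreaRect(t[:,:2].astype(np.float32)),np.percentile(t,[1,50,99],axis=0).round(1))
cv2.imwrite('pics/v6.png',cv2.resize(c['pixels'][100:340,180:480,::-1],None,fx=2,fy=2))
E
```

```text
clock: 18.35
eef_pos: [513.2, 366.4, 87.8]
eef_rot: [-0.334, 1.571, 2.678]
wrist_force: [-0.3, 0.3, 0.9]
finger_gap: 71.5
0.81 ((517.8816528320312, 364.1158142089844), (26.08807373046875, 60.786285400390625), 82.98192596435547) [[489.3 349.3 102.2]
 [521.8 363.7 107.5]
 [548.6 378.1 108.9]]
```

View pics/v6.png

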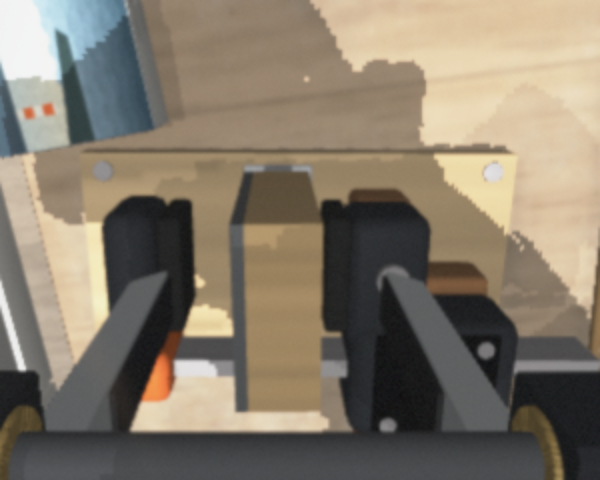

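```bash
python3 -m handwheel '[[[-10,0,0],0],[[-30,0,0],0],[[-40,0,0],0],[[0,21,37],0],[[0,22,37],0],[[0,22,37],0],[[0,0,0],0],[[0,0,0],0],[[0,0,0],0],[[0,0,0],0]]' 0 14
python3 - <<'E'
from h import *
c=manip.camera('wrist'); save(c,'w5'); np.savez('w5.npz',**{k:c[k] for k in c}); s=manip.read_state(); print(s['eef_pos'].round(1),s['joints'].round(2))
v,u=np.mgrid[0:400,0:640]; w=pts(c,np.c_[u.ravel(),v.ravel()])
o=np.array([517.6,365.,0]); a=np.deg2rad(-7.4); X=np.array([np.cos(a),np.sin(a)]); Y=np.array([-X[1],X[0]])
q=np.c_[(w[:,:2]-o[:2])@X+40,(w[:,:2]-o[:2])@Y+39,w[:,2]]
for lo in range(-100,-35,5):
    m=(q[:,0]>lo)&(q[:,0]<lo+5)&(q[:,2]>50)&(q[:,2]<80)&(abs(q[:,1])<80); yy=np.sort(q[m,1]); 
    if len(yy)>2:
        k=np.nonzero(np.diff(yy)>3)[0]; sp=np.split(yy,k+1); print(lo,[(g[0].round(1),g[-1].round(1),len(g)) for g in sp])
m=(w[:,2]>100)&(w[:,2]<260)&(w[:,1]<290)&(w[:,1]>100)
t=w[m]
for lo in range(380,560,20):
    g=t[(t[:,0]>lo)&(t[:,0]<lo+20)]; print('rack',lo,len(g),g[:,1].max().round(1) if len(g) else 0)
for r in manip.cut_out('print_block','wrist')[:1]: print(r['confidence'],r['centre'],np.percentile(cloud(c,r['region']),[1,99],axis=0).round())
E
```

```text
clock: 19.7
eef_pos: [395.2, 316.3, 167.6]
eef_rot: [0.751, 1.571, -2.52]
wrist_force: [-0.2, -0.8, 0.7]
finger_gap: 94.2
[395.1 316.3 167.6] [ 0.6   0.25  1.7  -0.    1.19  2.3 ]
-100 [(np.float64(-46.8), np.float64(-20.8), 92), (np.float64(-3.3), np.float64(-3.3), 1), (np.float64(3.0), np.float64(3.0), 1), (np.float64(6.0), np.float64(6.0), 1)]
-95 [(np.float64(-46.3), np.float64(-21.8), 141), (np.float64(-6.8), np.float64(8.3), 69)]
-90 [(np.float64(-42.8), np.float64(-23.0), 92), (np.float64(-6.4), np.float64(8.3), 67)]
-85 [(np.float64(-42.6), np.float64(-23.0), 91), (np.float64(-6.6), np.float64(5.1), 54)]
-80 [(np.float64(-42.5), np.float64(-23.0), 93), (np.float64(-6.7), np.float64(4.9), 58)]
-75 [(np.float64(-42.5), np.float64(-23.0), 99), (np.float64(-6.7), np.float64(4.6), 57)]
-70 [(np.float64(-42.4), np.float64(-23.0), 95), (np.float64(-6.8), np.float64(4.5), 55)]
-65 [(np.float64(-43.4), np.float64(-23.0), 101), (np.float64(-6.9), np.float64(4.3), 56)]
-60 [(np.float64(-43.4), np.float64(-23.1), 99), (np.float64(-6.9), np.float64(4.1), 59)]
-55 [(np.float64(-43.3), np.float64(-23.1), 106), (np.float64(-7.0), np.float64(4.9), 58)]
-50 [(np.float64(-43.2), np.float64(-23.1), 108), (np.float64(-7.0), np.float64(5.0), 68)]
-45 [(np.float64(-43.2), np.float64(-23.1), 102), (np.float64(-7.0), np.float64(4.9), 63)]
-40 [(np.float64(-43.0), np.float64(-23.1), 102), (np.float64(-7.0), np.float64(4.8), 68)]
rack 380 3988 269.3
rack 400 555 264.1
rack 420 574 263.1
rack 440 4945 167.1
rack 460 4990 165.9
rack 480 5039 164.2
rack 500 4901 163.3
rack 520 2022 161.6
rack 540 110 160.0
0.73 [241.8, 76.2] [[488. 347.  40.]
 [547. 378. 109.]]
```

View pics/w5.png

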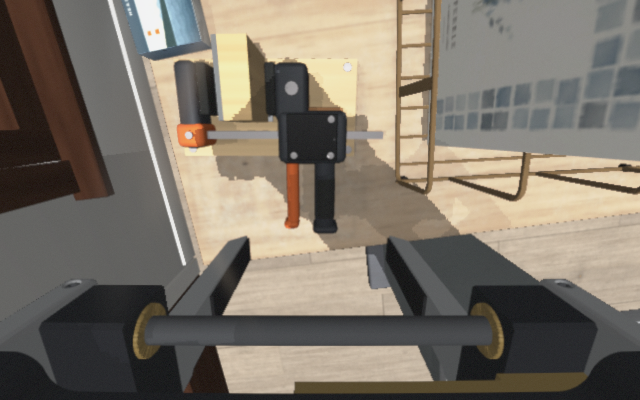

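```bash
python3 -m handwheel '[[[0,0.5,-5],0],[[0,0,0],0],[[40,0,0],0],[[40,0,0],0],[[25,0,0],0],[[13,0,0],0],[[5,0,0],0],[[0,0,0],0],[[0,0,0],0],[[0,0,0],0]]' 40 12
python3 -m handwheel '[[[0,0,0],0],[[0,0,0],0],[[0,0,0],0],[[0,0,0],0],[[0,0,0],0],[[0,0,0],0],[[0,0,0],0],[[0,0,0],0],[[0,0,0],0],[[0,0,0],0]]' 255 12
python3 - <<'E'
from h import *
c=manip.camera('wrist'); save(c,'w6')
c=manip.camera('top')
for t in('moving_jaw','print_block','trigger_lever'):
  for r in manip.cut_out(t,'top')[:3]: print(t,r['confidence'],r['centre'],np.median(cloud(c,r['region']),0).round(1))
E
```

```text
clock: 21.05
eef_pos: [399.9, 315.3, 45.4]
eef_rot: [-2.427, 1.57, 0.586]
wrist_force: [-0.3, 1.0, 0.3]
finger_gap: 79.3
clock: 22.3
eef_pos: [400.0, 315.9, 45.1]
eef_rot: [-2.084, 1.569, 0.929]
wrist_force: [1.1, 9.1, -0.8]
finger_gap: 32.9
moving_jaw 0.49 [184.8, 220.5] [505.8 408.3  67.5]
moving_jaw 0.47 [198.8, 217.2] [518.8 359.6 103.5]
moving_jaw 0.41 [210.3, 224.2] [499.6 317.3  46.8]
print_block 0.82 [378.8, 142.4] [ 766.1 -356.1   96.2]
print_block 0.43 [193.5, 215.8] [515.  361.3 103.1]
```

View pics/w6.png

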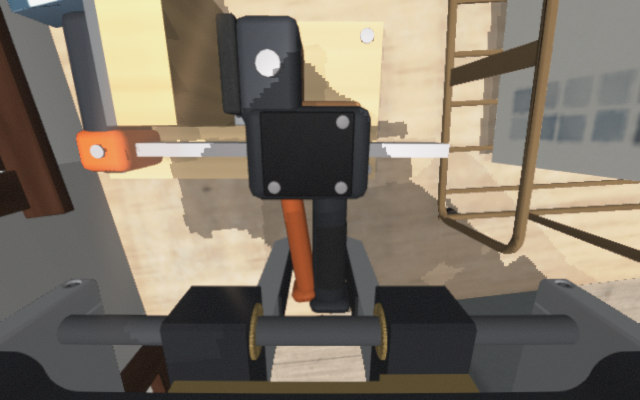

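```bash
Z='[[[0,0,0],0],[[0,0,0],0],[[0,0,0],0],[[0,0,0],0],[[0,0,0],0],[[0,0,0],0],[[0,0,0],0],[[0,0,0],0],[[0,0,0],0],[[0,0,0],0]]'
python3 -m handwheel '[[[0,0,0],0],[[0,0,0],0],[[0,0,0],0],[[0,0,0],0],[[0,0,0],0],[[0,0,0],0],[[0,0,0],0],[[0,0,0],0],[[0,0,0],0],[[0,0,0],0]]' 45 12
python3 -m handwheel '[[[0,0,0],0],[[0,0,0],0],[[0,0,0],0],[[0,0,0],0],[[0,0,0],0],[[0,0,0],0],[[0,0,0],0],[[0,0,0],0],[[0,0,0],0],[[0,0,0],0]]' 255 12
python3 -m handwheel '[[[0,0,0],0],[[0,0,0],0],[[0,0,0],0],[[0,0,0],0],[[0,0,0],0],[[0,0,0],0],[[0,0,0],0],[[0,0,0],0],[[0,0,0],0],[[0,0,0],0]]' 45 12
python3 -m handwheel '[[[0,0,0],0],[[0,0,0],0],[[0,0,0],0],[[0,0,0],0],[[0,0,0],0],[[0,0,0],0],[[0,0,0],0],[[0,0,0],0],[[0,0,0],0],[[0,0,0],0]]' 255 12
python3 - <<'E'
from h import *
c=manip.camera('top')
for t in('moving_jaw','print_block'):
  for r in manip.cut_out(t,'top')[:3]: print(t,r['confidence'],r['centre'],np.median(cloud(c,r['region']),0).round(1))
c=manip.camera('wrist'); save(c,'w7')
E
```

```text
clock: 23.8
eef_pos: [399.6, 315.1, 44.8]
eef_rot: [0.829, 1.571, -2.442]
wrist_force: [0.0, 0.8, -0.1]
finger_gap: 77.6
clock: 25.05
eef_pos: [399.9, 315.9, 45.0]
eef_rot: [-2.047, 1.569, 0.965]
wrist_force: [-0.0, 10.7, -2.6]
finger_gap: 32.5
clock: 26.3
eef_pos: [399.7, 315.1, 44.9]
eef_rot: [-2.742, 1.571, 0.271]
wrist_force: [0.2, 0.9, -0.7]
finger_gap: 77.4
clock: 27.55
eef_pos: [399.9, 315.9, 45.0]
eef_rot: [-2.044, 1.569, 0.969]
wrist_force: [0.6, 9.5, -3.6]
finger_gap: 32.7
moving_jaw 0.41 [188.0, 224.4] [494.  397.1  67.2]
moving_jaw 0.28 [209.9, 222.7] [501.2 315.3  18.3]
print_block 0.89 [377.1, 144.4] [ 767.3 -355.8   92.6]
print_block 0.72 [178.8, 197.1] [615.1 439.4  27.3]
print_block 0.52 [196.3, 218.2] [514.3 358.6 102.8]
```

```bash
python3 -m handwheel '[[[0,0,0],0],[[0,0,0],0],[[0,0,0],0],[[0,0,0],0],[[0,0,0],0],[[0,0,0],0],[[0,0,0],0],[[0,0,0],0],[[0,0,0],0],[[0,0,0],0]]' 45 12
python3 -m handwheel '[[[0,0,0],0],[[0,0,0],0],[[0,0,0],0],[[0,0,0],0],[[0,0,0],0],[[0,0,0],0],[[0,0,0],0],[[0,0,0],0],[[0,0,0],0],[[0,0,0],0]]' 255 12
python3 - <<'E'
from h import *
c=manip.camera('wrist'); save(c,'w8')
a=cv2.imread('pics/w7.png')[0:320,60:460]; b=cv2.imread('pics/w8.png')[0:320,60:460]; cv2.imwrite('pics/v8.png',np.hstack([a,b]))
E
```

```text
clock: 29.0
eef_pos: [399.6, 315.1, 44.9]
eef_rot: [-0.122, 1.571, 2.89]
wrist_force: [-0.6, 0.9, -0.0]
finger_gap: 77.3
clock: 30.25
eef_pos: [399.7, 317.6, 45.1]
eef_rot: [-1.776, 1.566, 1.237]
wrist_force: [-1.3, 25.3, -8.9]
finger_gap: 40.1
```

View pics/v8.png

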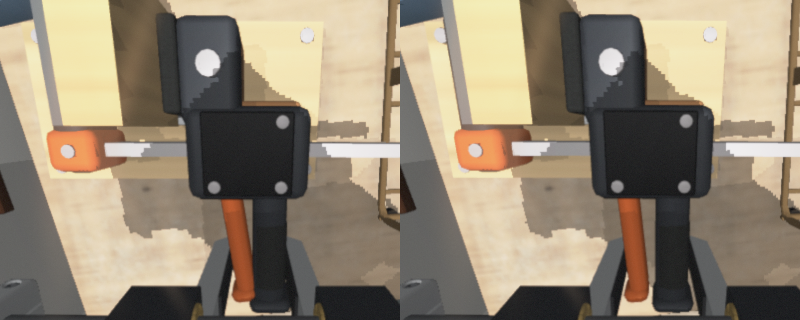

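```bash
python3 -m handwheel '[[[0,0,0],0],[[0,0,0],0],[[0,0,0],0],[[0,0,0],0],[[0,0,0],0],[[0,0,0],0],[[0,0,0],0],[[0,0,0],0],[[0,0,0],0],[[0,0,0],0]]' 255 12
python3 - <<'E'
from h import *
c=manip.camera('wrist')
v,u=np.mgrid[0:400,0:640]; w=pts(c,np.c_[u.ravel(),v.ravel()]); x,y,z=w.T
m=(z>98)&(z<118)&(x>485)&(x<555)&(y>335)&(y<395); p=w[m]
print(len(p),cv2.minAreaRect(p[:,:2].astype(np.float32)),np.percentile(p,[1,50,99],axis=0).round(1))
A=np.c_[p[:,:2],np.ones(len(p))]; print('tilt',np.linalg.lstsq(A,p[:,2],rcond=None)[0][:2].round(3))
m=(z>60)&(z<78)&(x>490)&(x<545)&(y>375)&(y<440); print('jaw',np.percentile(w[m],[1,50,99],axis=0).round(1))
c=manip.camera('top'); save(c,'t9')
for r in manip.cut_out('print_block','top'):
    w=cloud(c,r['region']); 
    if w[:,1].mean()>300 and w[:,0].mean()<560: t=w[w[:,2]>95]; print('top',len(t),cv2.minAreaRect(t[:,:2].astype(np.float32)),t[:,2].mean())
for t in ('moving_jaw','gold_cup','card_deck'):
  for r in manip.cut_out(t,'top')[:2]: print(t,r['confidence'],np.median(cloud(c,r['region']),0).round())
c=manip.camera('scene')
cv2.imwrite('pics/v9.png',np.hstack([cv2.resize(I,(400,400),interpolation=cv2.INTER_CUBIC) for I in (cv2.imread('pics/t9.png')[170:270,150:250],c['pixels'][90:190,250:350,::-1])]))
E
```

```text
clock: 31.55
eef_pos: [399.7, 317.6, 45.0]
eef_rot: [-1.76, 1.566, 1.253]
wrist_force: [-1.4, 24.1, -8.9]
finger_gap: 39.7
10601 ((508.6828308105469, 360.66107177734375), (28.08653450012207, 42.64784622192383), 82.61177825927734) [[487.3 345.5  98.7]
 [508.5 358.9 107.4]
 [527.  374.7 109.1]]
tilt [0.013 0.096]
jaw [[490.  385.3  62.1]
 [492.7 398.5  69.4]
 [538.6 405.   71.6]]
moving_jaw 0.58 [495. 395.  68.]
moving_jaw 0.58 [501. 317.  18.]
gold_cup 0.78 [ 514. -125.    8.]
card_deck 0.73 [615. 440.  28.]
card_deck 0.16 [517. 358. 103.]
```

View pics/v9.png

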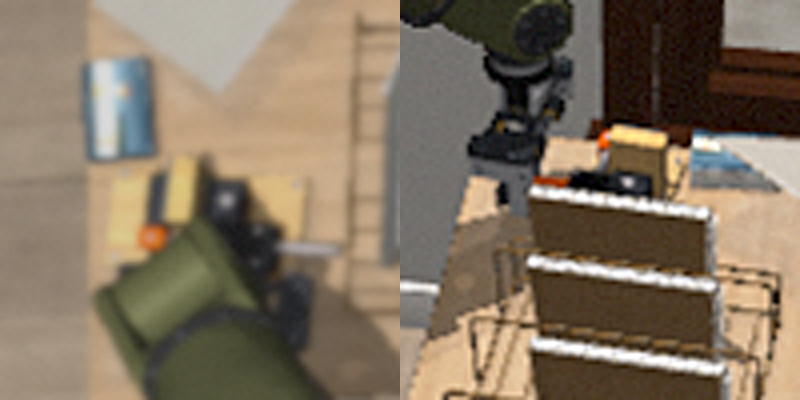

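```bash
python3 - <<'E'
from h import *
c=manip.camera('wrist')
v,u=np.mgrid[0:400,0:640]; w=pts(c,np.c_[u.ravel(),v.ravel()]); x,y,z=w.T
m=(z>98)&(z<118)&(x>490)&(x<525)&(y>348)&(y<373); p=w[m]
for i in range(6):
    A=np.c_[p[:,:2]-[508,360],np.ones(len(p))]; k=np.linalg.lstsq(A,p[:,2],rcond=None)[0]; r=p[:,2]-A@k; p=p[abs(r)<2.5*np.median(abs(r))+.5]
print(len(p),k.round(3),np.std(r).round(2))
for lo in range(346,376,3):
    s=p[(p[:,1]>lo)&(p[:,1]<lo+3)]; print(lo,len(s),np.median(s[:,2]).round(1) if len(s) else '')
E
```

```text
7539 [2.00000e-03 1.00000e-03 1.07571e+02] 0.63
346 251 107.6
349 908 107.6
352 932 107.6
355 934 107.6
358 922 107.6
361 938 107.6
364 900 107.6
367 936 107.6
370 818 107.5
373 0
```

The block's top is level, so it is upright, pressed against both pads, and the squeeze on the trigger is steady. I'm handing in.

```bash
python3 -c "
from cell import manip
print(manip.sign_off())"
```

```text
the job is handed in; nothing more can be done
None
```

The print block is standing on the rest between the jaws, lino face towards the moving jaw. The clamp is closed on it, and I handed the job in at about 32 s with the trigger still squeezed. The system gave no verdict.

- **Block choice:** I took the one on the green mat. It measured about 60 x 26.5 x 76 mm; the other two blocks were clearly smaller and larger.
- **Placing:** I carried it over the rack, set it down and let go. The picture then showed it standing clear of both jaws. It measured about on the rest's centre, square to the clamp within about 1 degree.
- **Pumping:** I made four strokes at a 12 N grip setting. The first three closed fully, to a 33 mm finger opening. The fourth stopped short at 40 mm, which means both pads were on the block.
- **Last checks:**
  - The block's top was level to within 0.002 rad.
  - The wrist force along the squeeze was a steady 24–25 N. From the force figures you gave, that is about 35 N at the jaw; I did not measure the jaw force directly.
  - The gold cup and card deck had not moved. I did not re-measure the tag pack or the tubs, but the arm did not go near them again.
- **Disagreements:**
  - A first tilt fit gave 0.096 rad because it included points from the block's side; refitting the top face alone gave the level result.
  - The wrist camera read about 1.5 mm off the arm's own position, and I allowed for that when placing the block.

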